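# Feed a tube carrier into the reader bay

### The job

Push the white tube carrier along the loading lane by its flat end, without gripping or lifting it or touching its tubes, until it stands wholly on the green bay; neither the carrier nor the robot may touch the guide rails on the way. Once the carrier is standing still in the bay, press the green start button all the way down and let it go. Leave the red stop button and the specimen jars alone.

Things in the scene. Friction and masses are not known exactly. Their poses are not given: they have to be found in the camera images.
- lane: Loading lane fixed to the bench: dark grey plate 380 long, 156 wide, 6 thick, a steel rail along each long edge. Origin: centre of its underside, on the bench. +x: direction of travel, roughly to the robot's left (open ends at x = -190 and +190); y across, z up. A grey reader head 70 x 44, 50 high, stands outside the far rail at x = 105, y = -112.
- rail_left: Steel guide rail on the lane's +y side (the robot's side): 380 long, 12 wide, 14 high, its top 20 mm above the bench. Origin: centre of its underside, 68 mm from the lane's centre line; its inner face is 62 mm from the centre line (124 mm clear between the rails). Axes as the lane.
- rail_right: The same rail on the lane's -y side (away from the robot).
- bay (a point): Centre of the green bay painted on the lane's floor, at the floor's surface, 105 mm along +x from the lane's origin and 6 mm above the bench. The green patch is 134 long and 124 wide (rail to rail). Axes as the lane.
- carrier: White tube carrier, a solid block 110 long (x), 100 wide (y), 45 high, blue strip on each long side, about 0.45 kg, loose on the lane floor near the entry end. Slides with dry friction, stops when not pushed. Origin: centre of its underside; +x roughly along the lane towards the bay. The flat end to push is at x = -55. Nine red-capped tubes stand on it.
- tubes: The nine red-capped tubes in the carrier, fixed to it: a 3 by 3 array at 30 mm pitch, 16 mm across, rising 33 mm above the carrier's top (to 84 mm above the bench). Origin: centre of the carrier's top face, axes as the carrier.
- start (a joint): Travel of the green start button, m: 0 up, about 0.006 fully down; a spring returns it (5 N holds it fully down).
- start_top (a point): Centre of the top of the green start button, a cap 36 mm across on a grey housing; pressed straight down.
- stop (a joint): Travel of the red stop button, m; same make as the start button. Not to be pressed.
- stop_top (a point): Centre of the top of the red stop button.
- jar0_mid (a point): Middle (34 mm up) of a clear lidded specimen jar with a red lid, 62 mm across, 68 high, loose, between the lane's exit end and the buttons, on the robot's side; a bystander.
- jar1_mid (a point): Middle (34 mm up) of a clear lidded specimen jar with a red lid, 62 mm across, 68 high, loose, beyond the lane's exit end; a bystander.
- jar2_mid (a point): Middle (34 mm up) of a clear lidded specimen jar with an orange lid, 62 mm across, 68 high, loose, beyond the lane; a bystander.
- jar3_mid (a point): Middle (34 mm up) of a clear lidded specimen jar with a white lid, 62 mm across, 68 high, loose, beyond the lane; a bystander.
- jar4_mid (a point): Middle (34 mm up) of a clear lidded specimen jar with a red lid, 62 mm across, 68 high, loose, beyond the lane, towards its entry end; a bystander.
- jar5_mid (a point): Middle (34 mm up) of a clear lidded specimen jar with a red lid, 62 mm across, 68 high, loose, at the right, before the lane's entry; a bystander.
There are look-alikes about, which are no part of the job. Leave any purple look-alike of the carrier alone.

How it is judged:
By the outcome, as a careful person would: the job done as asked, in the order asked, and still so for the second after the job is handed in, with the robot touching nothing.
It also fails if it takes over 64 s, if anything falls off the work surface, if the arm or the gripper's body presses on something with over 40 N, if the wrist force passes 120 N, or if a joint passes its speed limit or range.

### The arm

A 6-joint arm with a two-finger parallel gripper is mounted at the origin on the work surface. World frame = base frame: x ahead of the robot, y to its left, z up, the work surface at z = 0. Lengths are in mm, angles in rad, forces in N, time in s.
With the tool pointing down it reaches from about 225 to 725 mm from the base axis. Payload 3.1 kg.
Tool frame: the origin (TCP) lies on the centre line of the jaws, within the pads' length; the fingertips stand 19 mm ahead of it and the grasp point (between the pads) is the TCP (tip_extent is the distance from the TCP to the fingertips, in mm); y points along the fingers, x is the direction in which the jaws open and shut, and the axes are right-handed (so a half turn about y gives the same grasp; the last joint's range is limited). The gripper opens to 85 mm and grips with 20 to 120 N. Pads are 22 mm wide; open, the fingers measure 114 mm over their backs; the gripper's body (76 mm by 85 mm) begins 54 mm behind the grasp point. The pads swing forward as they close: fully open they stand 13 mm farther back than shut.
Start: joints at [1.164, 0.048, 0.099, 1.622, 0, 1.443], TCP at [144.489, 504.718, 250.312] pointing down, gripper open.
Joint ranges: [-2.91, 2.91], [-0.99, 1.94], [-1.21, 1.42], [-2.12, 2.29], [-1.49, 1.47], [-3.14, 3.14]. Speed limits (rad/s): [2.79, 2.79, 3.14, 3.14, 3.14, 3.14].

### API

Orientations are given as a unit quaternion [w, x, y, z].
In Python, from bench import get_state, camera, close_job, tip_extent gives the robot as it stands.
- The arm moves only by the tool apply_moves, never from a script. Its argument "plan" is a list of rows, each an object of numbers: "grip": the closure, from 0 (fully open) to 1 (shut); "dx", "dy", "dz": the shift along the tool's x, y, z in units of 30 mm (1.0 is 30 mm); "roll": the turn about the tool's y in units of 6 degrees (1.0 is 6 degrees). In form: [{"grip": .., "dx": .., "dy": .., "dz": .., "roll": ..}, ...]. A call has 1 to 10 rows; each row is the pose to reach, as a shift and turn from the pose commanded when the call began, along the tool's axes at that moment; what a row does not reach only later rows make up. A row lasts 1/10 s, in which the tool goes at most 50 mm and 8.59 degrees, less where a joint would pass 70% of its speed; a pose out of reach is approached as far as the arm can. A call with a gripper value outside its range is refused whole. The fingers move at their own pace and stop on an object; "grip_force" is the grip in N (left out, the last holds). Time passes only in rows, so rows that repeat a pose let the fingers close. It gives the time, the measured TCP pose, the force and the opening at its end, in the units of the state.
- get_state(): the state, without advancing time (a new reading comes with each control period).
- camera(name): name is "scene" or "top" or "wrist"; returns a dict with "image" (400x640x3 uint8, red, green, blue), "z_map" (400x640 float32, mm along the optical axis (not along the pixel's ray), 0 where there is no reading), "mtx" (3x3 intrinsics, pixels), "R" (3x3) and "t" (3): a world point X has camera coordinates R X + t. Camera axes: x right, y down, z forward; pixel columns grow to the right and rows downward; lengths in mm; the calibration is good to about 2 mm. The wrist camera is an equidistant fisheye: a pixel r from the principal point sees the ray r / f radians off the axis. A picture is of the moment at which its call begins.
- close_job(): hands the job in, once; it reports no verdict.
The state is a dict: "time_s": time; "qpos": joint angles; "dq": joint speeds; "joint_efforts": joint torques, N m; "eef_pos": TCP position; "ee_rot": TCP orientation; "ft_force": force on the tool from outside, world axes, zero at the start; "moment": the same for the moment, N m; "grip_width": finger opening in mm.
Only numpy, scipy, OpenCV 4.12 (cv2) and the standard library are available. Lean on these libraries where they do the work, as an engineer would, in place of code of your own. Each camera call takes 0.05 s, during which the arm holds its last target.

## Working session

There is one attempt and no reset: what is moved stays moved. The work goes in short steps, Python scripts to look and compute and a tool call to move; the robot and the scene stay as the last step left them, time stands still between calls to the robot, and variables do not carry over. Pictures are saved under pics/ and viewed, and the job is handed in when it is done.

Besides the shell and the picture viewer there is one more tool, called in YAML: its name, and indented under it one key for each argument. apply_moves: Moves the arm, as the interface text tells. Its arguments: {"type":"object","properties":{"plan":{"type":"array"},"grip_force":{"type":"number"}},"required":["plan"]}

```bash
mkdir -p pics
python3 - <<'E'
from bench import *
import cv2,pickle
print(get_state(), tip_extent)
for n in ("scene","top","wrist"):
    c=camera(n); cv2.imwrite(f"pics/{n}0.png",c["image"][:,:,::-1]); pickle.dump(c,open(f"{n}0.pkl","wb")); print(n,c["mtx"],c["R"],c["t"])
E
```

```text
{'time_s': 0.0, 'qpos': array([1.16420780e+00, 4.87602535e-02, 9.75682366e-02, 1.62203387e+00,
       5.05055591e-05, 1.44302130e+00]), 'dq': array([ 0.00046638, -0.00025878,  0.00129854, -0.00323546, -0.00079987,
        0.002139  ]), 'joint_efforts': array([-1.95628450e-04, -3.38781273e+01,  3.20015752e+01,  2.02375429e-02,
       -1.24267608e-04, -1.41067846e-05]), 'eef_pos': array([144.23872117, 504.18615153, 249.09736522]), 'ee_rot': array([-0.56421675,  0.56503669,  0.42491611, -0.4264262 ]), 'ft_force': array([-0.27807509, -1.00514923,  0.31864903]), 'moment': array([-0.00591891,  0.03533217,  0.01940854]), 'grip_width': 85.71379138127998} 19.0
scene [[475.8085592    0.         321.57552413]
 [  0.         475.8085592  198.88648603]
 [  0.           0.           1.        ]] [[ 0.53350714  0.84579427  0.00148123]
 [ 0.58987217 -0.37082127 -0.71731612]
 [-0.60615258  0.38356701 -0.69674629]] [-248.05886645 -300.44193251 1780.22307717]
top [[378.81981476   0.         318.42368588]
 [  0.         378.81981476 192.23368567]
 [  0.           0.           1.        ]] [[-0.02670657 -0.99931778  0.02550949]
 [-0.99349118  0.02370678 -0.11141479]
 [ 0.11073403 -0.02831896 -0.99344653]] [ -51.62993666  544.18441136 1001.72578046]
wrist [[309.70691629   0.         323.79245543]
 [  0.         309.70691629 201.52295781]
 [  0.           0.           1.        ]] [[ 0.27486439  0.96147835 -0.00299021]
 [ 0.91203263 -0.25974194  0.31738084]
 [ 0.30437813 -0.08996386 -0.94829345]] [-523.64143957  -41.51345975  380.88946592]
```

View pics/scene0.png

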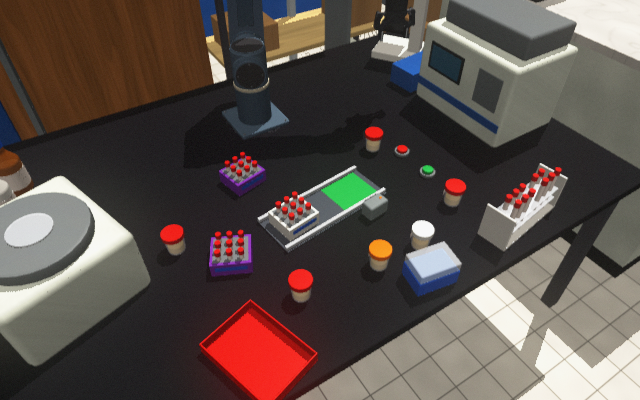

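View pics/top0.png

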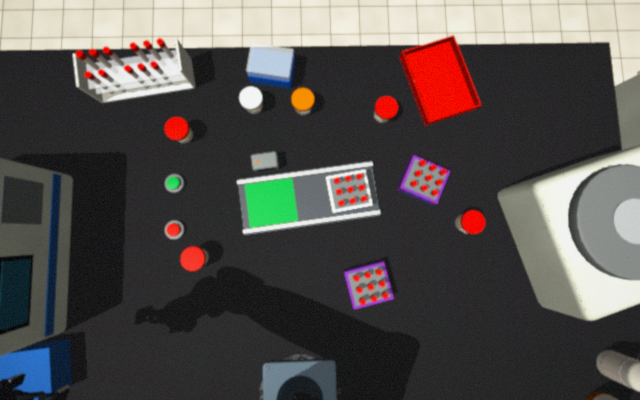

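View pics/wrist0.png

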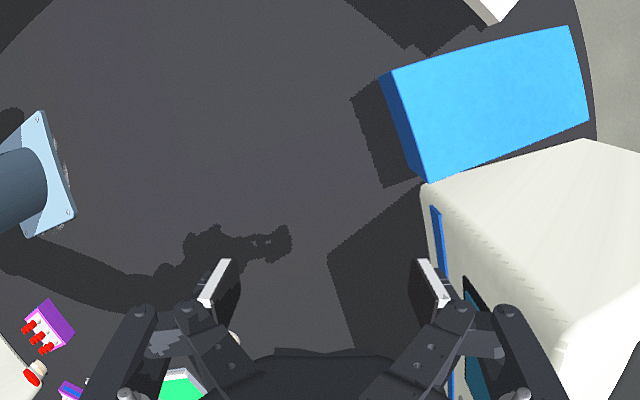

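The white carrier is at top (350,190). The purple look-alikes are at (425,180), just beyond the lane entry, and (368,285). The green start button is at (174,183), the red stop at (174,230), and jar0 at (193,258).

```bash
cat > h.py <<'E'
import numpy as np,cv2,pickle
from scipy.spatial.transform import Rotation as Ro
def rot(q): return Ro.from_quat([q[1],q[2],q[3],q[0]]).as_matrix()
def cloud(c):
    z=c["z_map"];h,w=z.shape;u,v=np.meshgrid(np.arange(w),np.arange(h));K=c["mtx"]
    P=np.stack([(u-K[0,2])/K[0,0]*z,(v-K[1,2])/K[1,1]*z,z],-1)
    return (P-c["t"])@c["R"]
def onplane(c,uv,h):
    uv=np.atleast_2d(uv).astype(float);K=c["mtx"]
    d=np.c_[(uv[:,0]-K[0,2])/K[0,0],(uv[:,1]-K[1,2])/K[1,1],np.ones(len(uv))]@c["R"]
    o=-c["R"].T@c["t"]
    return o+d*((h-o[2])/d[:,2])[:,None]
def proj(c,X):
    p=np.atleast_2d(X)@c["R"].T+c["t"];K=c["mtx"]
    return np.c_[K[0,0]*p[:,0]/p[:,2]+K[0,2],K[1,1]*p[:,1]/p[:,2]+K[1,2]]
E
python3 - <<'E'
from h import *
for n in("top","scene"):
    c=pickle.load(open(n+"0.pkl","rb"));W=cloud(c);im=c["image"];hsv=cv2.cvtColor(im,cv2.COLOR_RGB2HSV)
    H,S,V=[hsv[...,i].astype(int) for i in range(3)]
    g=((H>45)&(H<75)&(S>120)&(V>80)).astype(np.uint8)
    k,l,st,ce=cv2.connectedComponentsWithStats(g)
    for i in range(1,k):
        if st[i,4]>20:
            m=l==i;print(n,"green",st[i],ce[i],np.median(W[m],0).round(1), cv2.minAreaRect(onplane(c,np.argwhere(m)[:,::-1],6 if st[i,4]>600 else 25)[:,:2].astype(np.float32)))
    r=(((H<12)|(H>172))&(S>150)&(V>120)).astype(np.uint8)
    k,l,st,ce=cv2.connectedComponentsWithStats(r)
    for i in range(1,k):
        if st[i,4]>60: m=l==i;print(n,"red",st[i],ce[i].round(1),np.median(W[m],0).round(1))
im=cv2.imread("pics/top0.png");a=cv2.resize(im[140:270,130:470],None,fx=2.35,fy=2.35,interpolation=cv2.INTER_CUBIC);cv2.imwrite("pics/crop1.png",a)
im=cv2.imread("pics/scene0.png");a=cv2.resize(im[110:260,200:460],None,fx=3,fy=3,interpolation=cv2.INTER_CUBIC);cv2.imwrite("pics/crop2.png",a)
from bench import get_state
s=get_state();print(rot(s["ee_rot"]).round(3))
E
```

```text
top green [167 177  13  12 129] [172.87596899 182.33333333] [581.  331.   21.6] ((579.5233764648438, 329.8746643066406), (32.80073547363281, 30.237987518310547), 88.69303894042969)
top green [ 245  178   53   50 2123] [270.75647668 202.33820066] [520.1  66.7   6.4] ((521.0237426757812, 66.83181762695312), (120.98375701904297, 134.9852752685547), 6.652416706085205)
top red [ 400   36   81   90 4444] [439.8  80.2] [ 864.  -427.8    5.6]
top red [375  96  24  23 440] [386.1 107. ] [ 766.4 -254.3   68.5]
top red [164 116  25  25 467] [175.8 128. ] [719.5 309.8  67.8]
top red [460 210  26  25 481] [472.9 221.7] [ 450.6 -469.    68.2]
top red [167 223  13  13 128] [173.  229.2] [453.2 329.1  21.5]
top red [180 246  25  26 513] [192.  258.3] [376.6 263.6  67.5]
scene green [423 165  11   9  76] [427.63157895 168.72368421] [581.7 331.9  22.9] ((584.076416015625, 330.9847106933594), (31.984169006347656, 41.1257209777832), 49.061954498291016)
scene green [ 321  172   55   38 1075] [348.02325581 190.42325581] [516.4  65.6   7.9] ((511.98785400390625, 68.70875549316406), (114.1026611328125, 135.14764404296875), 6.771047115325928)
scene red [365 127  18  12 172] [373.7 132.1] [377.1 263.1  69.6]
scene red [445 178  21  15 245] [455.3 185.2] [718.6 310.3  69. ]
scene red [160 224  23  18 329] [171.2 232.6] [ 451.5 -469.4   68.8]
scene red [288 269  25  21 423] [300.1 279.1] [ 768.1 -253.5   68.5]
scene red [ 199  299  119  101 5807] [258.8 353.7] [ 859.5 -419.2    4.9]
[[ 0.275 -0.001 -0.961]
 [ 0.961 -0.002  0.275]
 [-0.002 -1.     0.   ]]
```

View pics/crop1.png

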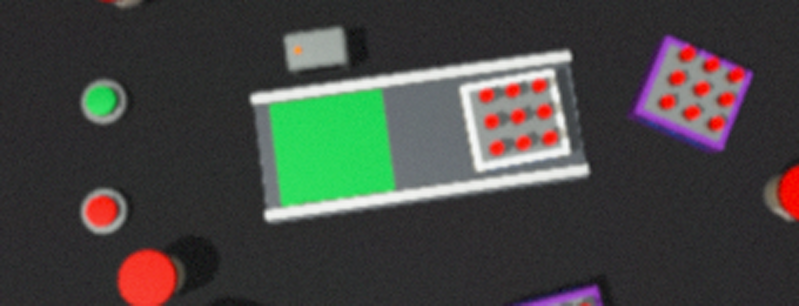

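View pics/crop2.png

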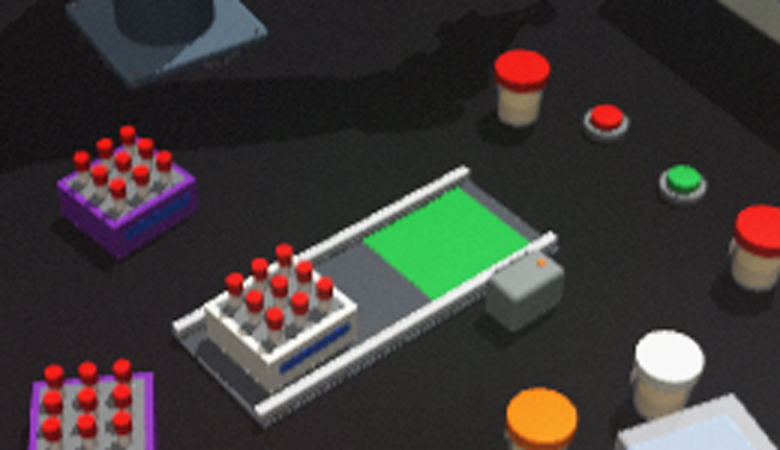

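```bash
cat > meas.py <<'E'
from h import *
def lane(c,verbose=1):
    # rails: bright, low-saturation pixels; plane z=20
    im=c["image"].astype(int);mn=im.min(2);W=cloud(c);h,w=mn.shape
    u,v=np.meshgrid(np.arange(w),np.arange(h))
    P=onplane(c,np.c_[u.ravel(),v.ravel()],20).reshape(h,w,3)
    reg=(P[...,0]>400)&(P[...,0]<660)&(P[...,1]>-180)&(P[...,1]<190)
    m=(mn>150)&reg&(W[...,2]<34)&(W[...,2]>8)
    k,l,st,ce=cv2.connectedComponentsWithStats(m.astype(np.uint8))
    o=np.argsort(-st[1:,4])[:2]+1
    out=[]
    for i in o:
        p=P[l==i][:,:2]; mu=p.mean(0);d=np.linalg.svd(p-mu,full_matrices=False)[2][0]; d*=np.sign(d[1]);t=(p-mu)@d
        out.append((mu,d,t.min(),t.max(),mu+d*(t.min()+t.max())/2))
        if verbose: print("rail",mu.round(1),np.degrees(np.arctan2(-d[0],d[1])).round(2),t.min().round(),t.max().round(),out[-1][4].round(1),st[i,4])
    return out
def caps(c):
    im=c["image"];hsv=cv2.cvtColor(im,cv2.COLOR_RGB2HSV);H,S,V=[hsv[...,i].astype(int) for i in range(3)];W=cloud(c)
    h,w=H.shape;u,v=np.meshgrid(np.arange(w),np.arange(h));P=onplane(c,np.c_[u.ravel(),v.ravel()],84).reshape(h,w,3)
    reg=(P[...,0]>440)&(P[...,0]<620)&(P[...,1]>-210)&(P[...,1]<180)
    m=(((H<12)|(H>170))&(S>110)&(V>90)&reg)
    # exclude purple carrier neighbourhood by caller
    return m,P,W
E
python3 - <<'E'
from meas import *
for n in("top","scene"):
    c=pickle.load(open(n+"0.pkl","rb"));print(n);lane(c)
    m,P,W=caps(c)
    k,l,st,ce=cv2.connectedComponentsWithStats(m.astype(np.uint8))
    for i in range(1,k):
        if st[i,4]>5: print(st[i],ce[i].round(1),onplane(c,ce[i],82)[0].round(1),np.median(W[l==i],0).round(1))
    # top of the carrier: depth 46..56
    t=(W[...,2]>44)&(W[...,2]<58)&(P[...,0]>440)&(P[...,0]<620)&(P[...,1]>-140)&(P[...,1]<-0)
    p=W[t][:,:2].astype(np.float32);print(len(p),cv2.minAreaRect(p))
    # purple carriers
    for box in ((450,640,-330,-160),(280,430,-200,-40)):
        t=(W[...,2]>40)&(W[...,2]<58)&(W[...,0]>box[0])&(W[...,0]<box[1])&(W[...,1]>box[2])&(W[...,1]<box[3])
        p=W[t][:,:2].astype(np.float32);r=cv2.minAreaRect(p);print("purple",r,cv2.boxPoints(r).round())
E
```

```text
top
rail [460.9 -16.9] 6.76 -163.0 160.0 [461.1 -18.3] 544
rail [596.9 -10.1] 6.69 -170.0 169.0 [597.  -10.4] 526
[356 174   7   6  32] [358.9 176.2] [ 576.7 -170.7   82. ] [ 576.8 -170.8   84. ]
[345 176   7   6  33] [347.8 178.2] [ 572.  -141.5   82. ] [ 572.3 -141.4   84.5]
[334 178   6   6  32] [336.5 180.3] [ 567.  -111.9   82. ] [ 567.4 -110.4   84. ]
[358 184   7   7  37] [361.2 187. ] [ 548.1 -175.7   82. ] [ 547.9 -175.3   83.8]
[347 186   7   7  36] [350.  189.1] [ 543.3 -146.3   82. ] [ 543.2 -146.1   84. ]
[336 189   7   6  36] [338.9 191.4] [ 538. -117.   82.] [ 538.6 -117.1   83.8]
[361 196   7   6  33] [363.6 198.3] [ 518.3 -180.8   82. ] [ 518.8 -181.1   83.5]
[349 198   7   6  34] [352.3 200.4] [ 513.8 -151.2   82. ] [ 513.6 -150.2   83.6]
[338 200   7   6  35] [341.1 202.6] [ 508.7 -121.8   82. ] [ 507.7 -121.5   84. ]
612 ((538.4902954101562, -120.70636749267578), (100.09477996826172, 58.886985778808594), 8.059673309326172)
purple ((564.0330200195312, -245.34718322753906), (104.96202087402344, 193.46925354003906), 12.033007621765137) [[ 493. -162.]
 [ 533. -351.]
 
[... 796 characters left out ...]
 82.1]
[282 206   6   8  38] [284.6 209.8] [ 550.3 -175.5   82. ] [ 550.3 -175.    82.8]
[297 207   6   8  42] [299.6 210.5] [ 574.8 -141.6   82. ] [ 574.6 -141.    82.4]
[289 212   6   8  37] [291.2 215.7] [ 579.6 -171.2   82. ] [ 579.4 -171.5   82.3]
174 ((537.8824462890625, -104.3992919921875), (101.54489135742188, 41.7106819152832), 0.30921685695648193)
purple ((563.1047973632812, -245.79965209960938), (104.6355209350586, 195.9735870361328), 13.46418285369873) [[ 489. -163.]
 [ 535. -353.]
 [ 637. -329.]
 [ 591. -138.]]
purple ((309.49932861328125, -168.06448364257812), (60.58901596069336, 76.15076446533203), 10.80183219909668) [[ 273. -136.]
 [ 287. -211.]
 [ 346. -200.]
 [ 332. -125.]]
```

Run:
```python
from meas import *
c=pickle.load(open("wrist0.pkl","rb"));o=-c["R"].T@c["t"];p=np.array([144.2,504.2,249.1])
R=np.array([[.275,-.001,-.961],[.961,-.002,.275],[-.002,-1,0]]);print("cam in tool",R.T@(o-p))
c=pickle.load(open("top0.pkl","rb"))
a=np.radians(6.7);d=np.array([-np.sin(a),np.cos(a)]);n=np.array([-np.cos(a),-np.sin(a)])
im=cv2.cvtColor(c["image"],cv2.COLOR_RGB2HSV);H=im[...,0].astype(int)
m=((H>125)&(H<160)&(im[...,1]>80)).astype(np.uint8);k,l,st,_=cv2.connectedComponentsWithStats(m)
L=lambda p:np.c_[p@d+99.5,p@n+523.7].round(1)
for i in range(1,k):
    if st[i,4]>80:
        r=cv2.minAreaRect(onplane(c,np.argwhere(l==i)[:,::-1],45)[:,:2].astype(np.float32));print(r);print(L(cv2.boxPoints(r)))
print("lane ends: profile along centre y=-40 & rails")
for y in(-68,68,58):
    s=np.arange(-215,216,3);q=np.array([d*(x-99.5)+n*(y-523.7) for x in s]);uv=proj(c,np.c_[q,np.full(len(q),20 if abs(y)>62 else 6)]).astype(np.float32)
    g=cv2.remap(c["image"],uv[:,:1],uv[:,1:],cv2.INTER_LINEAR)[:,0];print(y,list(zip(s[:12],g[:12].mean(1).round())),list(zip(s[-12:],g[-12:].mean(1).round())))
    if y==58: print([(int(a),b.tolist()) for a,b in zip(s,g)][70:])
```

```text
cam in tool [ 7.44559374e-02 -1.23671926e+02  8.15442429e+01]
((568.6770629882812, -351.281005859375), (121.29659271240234, 114.16453552246094), 64.40364837646484)
[[-336.5   80.5]
 [-397.5  -16. ]
 [-295.   -80.8]
 [-234.    15.7]]
((295.19830322265625, -190.58358764648438), (110.078857421875, 120.12648010253906), 12.977124214172363)
[[ -70.5  314. ]
 [-189.9  300.9]
 [-177.9  191.5]
 [ -58.5  204.6]]
lane ends: profile along centre y=-40 & rails
-68 [(np.int64(-215), np.float64(41.0)), (np.int64(-212), np.float64(40.0)), (np.int64(-209), np.float64(43.0)), (np.int64(-206), np.float64(43.0)), (np.int64(-203), np.float64(42.0)), (np.int64(-200), np.float64(44.0)), (np.int64(-197), np.float64(38.0)), (np.int64(-194), np.float64(51.0)), (np.int64(-191), np.float64(119.0)), (np.int64(-188), np.float64(198.0)), (np.int64(-185), np.float64(225.0)), (np.int64(-182), np.float64(229.0))] [(np.int64(181), np.float64(235.0)), (np.int64(184), np.float64(233.0)), (np.int64(187), np.float64(222.0)), (np.int64(190), np.float64(160.0)), (np.int64(193), np.float64(78.0)), (np.int64(196), np.float64(
[... 2918 characters left out ...]
 [98, 215, 124]), (127, [89, 213, 117]), (130, [81, 207, 109]), (133, [79, 200, 105]), (136, [80, 198, 106]), (139, [95, 200, 116]), (142, [100, 198, 121]), (145, [93, 194, 115]), (148, [85, 200, 110]), (151, [80, 204, 104]), (154, [83, 209, 108]), (157, [91, 214, 116]), (160, [100, 220, 126]), (163, [101, 220, 126]), (166, [89, 214, 116]), (169, [88, 202, 113]), (172, [104, 170, 118]), (175, [121, 139, 128]), (178, [136, 141, 141]), (181, [142, 146, 147]), (184, [138, 142, 145]), (187, [126, 129, 131]), (190, [99, 101, 103]), (193, [60, 61, 63]), (196, [46, 46, 45]), (199, [46, 45, 44]), (202, [44, 44, 44]), (205, [43, 43, 43]), (208, [46, 43, 43]), (211, [43, 43, 43]), (214, [46, 46, 45])]
```

apply_moves:
  plan:
    - {"grip":0.5,"dx":-0.4,"dy":0,"dz":-0.4,"roll":0}
    - {"grip":0.5,"dx":-1.2,"dy":0,"dz":-1.2,"roll":0}
    - {"grip":0.5,"dx":-2.0,"dy":0,"dz":-2.0,"roll":0}
    - {"grip":0.5,"dx":-2.8,"dy":0,"dz":-2.8,"roll":0}
    - {"grip":0.5,"dx":-3.6,"dy":0,"dz":-3.6,"roll":0}
    - {"grip":0.5,"dx":-4.4,"dy":0,"dz":-4.4,"roll":0}
    - {"grip":0.5,"dx":-5.2,"dy":0,"dz":-5.2,"roll":0}
    - {"grip":0.5,"dx":-6.0,"dy":0,"dz":-6.0,"roll":0}
    - {"grip":0.5,"dx":-6.8,"dy":0,"dz":-6.8,"roll":0}
    - {"grip":0.5,"dx":-7.6,"dy":0,"dz":-7.6,"roll":0}

```text
time_s: 1.15
eef_pos: [301.2, 221.5, 250.0]
ee_rot: [-0.565, 0.565, 0.426, -0.426]
ft_force: [1.2, -0.1, 1.1]
grip_width: 42.5
```

apply_moves:
  plan:
    - {"grip":0.5,"dx":-0.8,"dy":0,"dz":-0.8,"roll":0}
    - {"grip":0.5,"dx":-1.6,"dy":0,"dz":-1.6,"roll":0}
    - {"grip":0.5,"dx":-2.4,"dy":0,"dz":-2.4,"roll":0}
    - {"grip":0.5,"dx":-3.2,"dy":0,"dz":-3.2,"roll":0}
    - {"grip":0.5,"dx":-4.0,"dy":0,"dz":-4.0,"roll":0}
    - {"grip":0.5,"dx":-4.8,"dy":0,"dz":-4.8,"roll":0}
    - {"grip":0.5,"dx":-5.6,"dy":0,"dz":-5.6,"roll":0}
    - {"grip":0.5,"dx":-6.4,"dy":0,"dz":-6.4,"roll":0}
    - {"grip":0.5,"dx":-7.2,"dy":0,"dz":-7.2,"roll":0}
    - {"grip":0.5,"dx":-8.0,"dy":0,"dz":-8.0,"roll":0}

```text
time_s: 2.15
eef_pos: [465.9, -75.3, 249.9]
ee_rot: [0.565, -0.565, -0.426, 0.426]
ft_force: [0.8, 0.4, 0.2]
grip_width: 42.8
```

apply_moves:
  plan:
    - {"grip":0.5,"dx":-0.8,"dy":0,"dz":-0.8,"roll":0.3}
    - {"grip":0.5,"dx":-1.6,"dy":0,"dz":-1.6,"roll":1.2}
    - {"grip":0.5,"dx":-2.4,"dy":0,"dz":-2.4,"roll":2.4}
    - {"grip":0.5,"dx":-3.2,"dy":0,"dz":-3.2,"roll":3.6}
    - {"grip":0.5,"dx":-3.8,"dy":0,"dz":-3.8,"roll":4.8}
    - {"grip":0.5,"dx":-4.2,"dy":0,"dz":-4.2,"roll":6.0}
    - {"grip":0.5,"dx":-4.2,"dy":0,"dz":-4.2,"roll":7.2}
    - {"grip":0.5,"dx":-4.2,"dy":0,"dz":-4.2,"roll":8.4}
    - {"grip":0.5,"dx":-4.2,"dy":0,"dz":-4.2,"roll":9.6}
    - {"grip":0.5,"dx":-4.2,"dy":0,"dz":-4.2,"roll":10.8}

```text
time_s: 3.15
eef_pos: [551.9, -229.8, 249.6]
ee_rot: [0.705, -0.705, -0.055, 0.055]
ft_force: [0.4, -0.9, -0.2]
grip_width: 42.8
```

```bash
cat >> h.py <<'E'
A=np.radians(6.7);LD=np.array([-np.sin(A),np.cos(A)]);LN=np.array([-np.cos(A),-np.sin(A)])
def tolane(p): p=np.atleast_2d(p)[:,:2]; return np.c_[p@LD+99.5,p@LN+523.7]
def report():
    from bench import get_state
    s=get_state();R=rot(s["ee_rot"])
    print("t",s["time_s"],"lane",tolane(s["eef_pos"]).round(1),"z",s["eef_pos"][2].round(1),"xang",np.degrees(np.arctan2(R[1,0],R[0,0])).round(2),"F",s["ft_force"].round(1),"w",s["grip_width"].round(1))
E
python3 - <<'E'
from h import *
from bench import camera
report()
c=camera("wrist");cv2.imwrite("pics/w1.png",c["image"][:,:,::-1])
E
```

```text
Traceback (most recent call last):
  File "h.py", line 21, in report
    print("t",s["time_s"],"lane",tolane(s["eef_pos"]).round(1),"z",s["eef_pos"][2].round(1),"xang",np.degrees(np.arctan2(R[1,0],R[0,0])).round(2),"F",s["ft_force"].round(1),"w",s["grip_width"].round(1))
                                                                                                                                                                                 ^^^^^^^^^^^^^^^^^^^^^
AttributeError: 'float' object has no attribute 'round'
```

```bash
sed -i 's/s\["grip_width"\].round(1)/round(s["grip_width"],1)/' h.py
python3 - <<'E'
from h import *
from bench import camera
report()
c=camera("wrist");cv2.imwrite("pics/w1.png",c["image"][:,:,::-1])
E
```

```text
t 3.15 lane [[-193.1    2.4]] z 249.6 xang 8.92 F [ 0.4 -0.9 -0.2] w 42.8
```

View pics/w1.png

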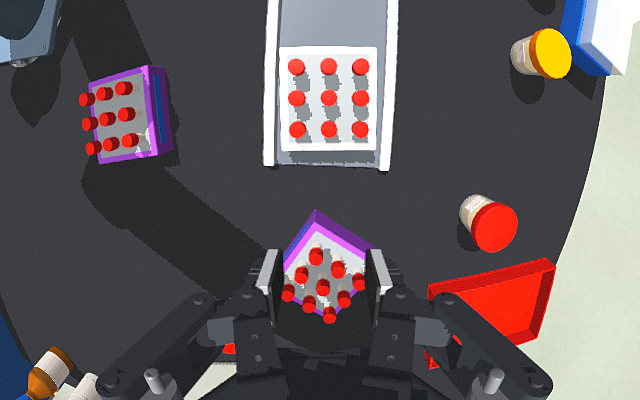

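Run:
```python
from h import *
from bench import camera,get_state
c=camera("wrist");s=get_state();R=rot(s["ee_rot"]);K=c["mtx"];z=c["z_map"]
v,u=np.mgrid[0:400,0:640];x=u-K[0,2];y=v-K[1,2];r=np.hypot(x,y);th=r/K[0,0]
zz=np.where(th<1.45,z,0);rho=zz*np.tan(np.minimum(th,1.45));P=np.stack([rho*x/np.maximum(r,1e-6),rho*y/np.maximum(r,1e-6),zz],-1)
W=(P-c["t"])@c["R"];T=(W-s["eef_pos"])@R
T[(z<=0)|(th>1.4)]=np.nan
m=(T[...,1]<40)&(T[...,1]>-100)&(abs(T[...,0])<130)&(abs(T[...,2])<90)
q=T[m]
for lo in range(-100,40,8):
    k=q[(q[:,1]>=lo)&(q[:,1]<lo+8)]
    if len(k): print(lo,len(k),"x",k[:,0].min().round(),k[:,0].max().round(),"z",np.percentile(k[:,2],[1,50,99]).round(),k[:,2].max().round())
print("max y",np.nanpercentile(q[:,1],[95,99,100]))
```

```text
-92 223 x -65.0 64.0 z [ 9. 12. 14.] 14.0
-84 3934 x -68.0 68.0 z [ 4. 13. 21.] 22.0
-76 7006 x -67.0 66.0 z [ 2. 11. 20.] 21.0
-68 6076 x -65.0 64.0 z [-10.  11.  18.] 19.0
-60 5069 x -61.0 62.0 z [-11.  11.  18.] 18.0
-52 2634 x -60.0 59.0 z [-12.  12.  18.] 18.0
-44 4391 x -57.0 57.0 z [-11.   4.  13.] 15.0
-36 2123 x -55.0 54.0 z [-10.  12.  14.] 15.0
-28 982 x -50.0 44.0 z [-10.   8.  14.] 14.0
-20 820 x -35.0 35.0 z [-11.   8.  12.] 12.0
-12 736 x -35.0 35.0 z [-10.   7.  12.] 12.0
-4 668 x -35.0 35.0 z [-10.   7.  12.] 12.0
4 521 x -34.0 35.0 z [-10.   7.  12.] 12.0
12 131 x -27.0 27.0 z [-10.   3.  11.] 12.0
max y [-8.8890493   8.21354194 17.24955877]
```

apply_moves:
  plan:
    - {"grip":0.5,"dx":0.05,"dy":0.5,"dz":0,"roll":0.37}
    - {"grip":0.5,"dx":0.05,"dy":1.4,"dz":0,"roll":0.37}
    - {"grip":0.5,"dx":0.05,"dy":2.3,"dz":0,"roll":0.37}
    - {"grip":0.5,"dx":0.05,"dy":3.2,"dz":0,"roll":0.37}
    - {"grip":0.5,"dx":0.05,"dy":4.1,"dz":0,"roll":0.37}
    - {"grip":0.5,"dx":0.05,"dy":4.9,"dz":0,"roll":0.37}
    - {"grip":0.5,"dx":0.05,"dy":5.6,"dz":0,"roll":0.37}
    - {"grip":0.5,"dx":0.05,"dy":6.2,"dz":0,"roll":0.37}
    - {"grip":0.5,"dx":0.05,"dy":6.6,"dz":0,"roll":0.37}
    - {"grip":0.5,"dx":0.05,"dy":6.77,"dz":0,"roll":0.37}

```text
time_s: 4.25
eef_pos: [552.5, -229.0, 45.3]
ee_rot: [0.706, -0.705, -0.043, 0.045]
ft_force: [0.3, 0.3, 0.8]
grip_width: 42.8
```

Run:
```python
from h import *
from bench import camera
report()
for n in("scene","wrist"):
    c=camera(n);cv2.imwrite(f"pics/{n}2.png",c["image"][:,:,::-1])
    if n=="scene": cv2.imwrite("pics/crop3.png",cv2.resize(c["image"][100:270,190:410,::-1],None,fx=3.4,fy=3.4,interpolation=cv2.INTER_CUBIC))
```

```text
t 4.25 lane [[-192.4    1.7]] z 45.3 xang 7.09 F [0.3 0.3 0.8] w 42.8
```

View pics/crop3.png

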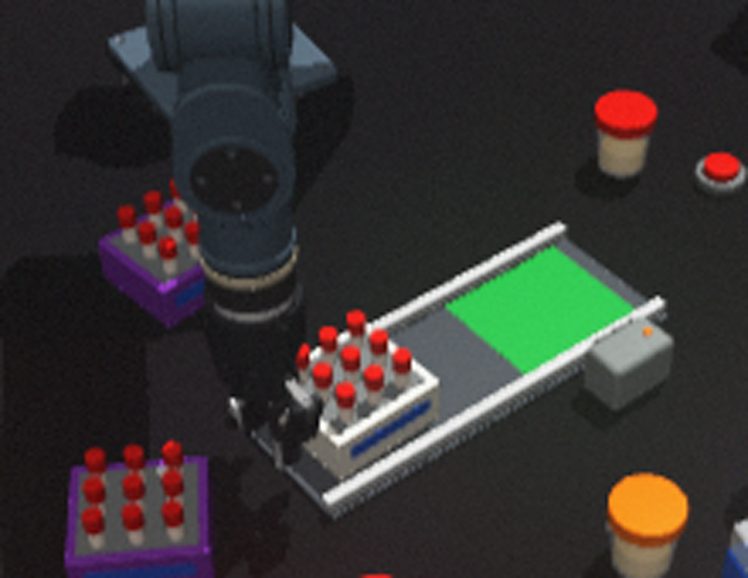

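View pics/wrist2.png

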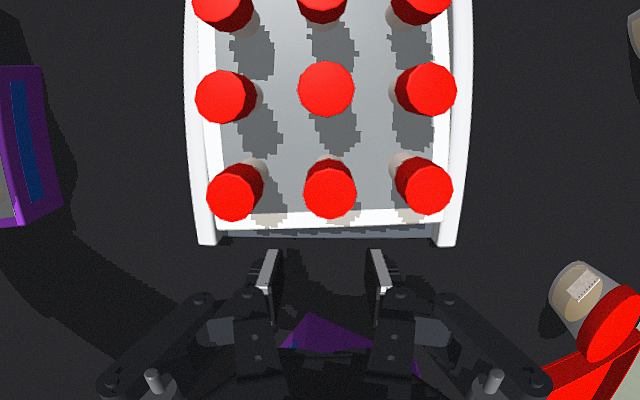

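apply_moves:
  plan:
    - {"grip":0.5,"dx":0,"dy":0,"dz":0.2,"roll":0}
    - {"grip":0.5,"dx":0,"dy":0,"dz":0.4,"roll":0}
    - {"grip":0.5,"dx":0,"dy":0,"dz":0.6,"roll":0}
    - {"grip":0.5,"dx":0,"dy":0,"dz":0.8,"roll":0}
    - {"grip":0.5,"dx":0,"dy":0,"dz":1.0,"roll":0}
    - {"grip":0.5,"dx":0,"dy":0,"dz":1.2,"roll":0}
    - {"grip":0.5,"dx":0,"dy":0,"dz":1.4,"roll":0}
    - {"grip":0.5,"dx":0,"dy":0,"dz":1.6,"roll":0}
    - {"grip":0.5,"dx":0,"dy":0,"dz":1.8,"roll":0}
    - {"grip":0.5,"dx":0,"dy":0,"dz":2.0,"roll":0}

```text
time_s: 5.35
eef_pos: [547.2, -170.8, 48.3]
ee_rot: [-0.705, 0.707, 0.044, -0.042]
ft_force: [0.5, -5.9, 2.4]
grip_width: 43.1
```

```bash
cat > look.py <<'E'
import sys
from meas import *
from bench import camera
tag=sys.argv[1];report()
from scipy.optimize import least_squares
def fit(c,n):
    im=c["image"];hsv=cv2.cvtColor(im,cv2.COLOR_RGB2HSV);H,S,V=[hsv[...,i].astype(int) for i in range(3)]
    m=(((H<12)|(H>170))&(S>110)&(V>90)).astype(np.uint8);k,l,st,ce=cv2.connectedComponentsWithStats(m)
    pts=[]
    for i in range(1,k):
        if 12<st[i,4]<80:
            p=onplane(c,ce[i],82)[0];q=tolane(p)[0]
            if abs(q[0])<185 and abs(q[1])<55: pts.append(q)
    pts=np.array(pts)
    if len(pts)<3: print(n,"few",pts); return
    # match to 3x3 grid
    g=np.array([[i,j] for i in(-30,0,30) for j in(-30,0,30)],float)
    best=None
    for x0 in np.arange(pts[:,0].min()-35,pts[:,0].max()+36,5):
        def f(v):
            a=v[2];R=np.array([[np.cos(a),-np.sin(a)],[np.sin(a),np.cos(a)]]);G=g@R.T+v[:2]
            return np.linalg.norm(pts[:,None]-G[None],axis=2).min(1)
        r=least_squares(f,[x0,0,0.02],loss="soft_l1");ex=r.cost+abs(r.x[1])*.01
        if best is None or ex<best[0]: best=(ex,r.x,f(r.x).max())
    print(n,len(pts),"carrier lane xy",best[1][:2].round(1),"yaw",np.degrees(best[1][2]).round(2),"maxres",best[2].round(1))
for n in("top","scene"):
    c=camera(n);fit(c,n);cv2.imwrite(f"pics/{n}_{tag}.png",c["image"][:,:,::-1])
    u0,u1,v0,v1=(130,400,130,270) if n=="top" else (200,440,110,260)
    cv2.imwrite(f"pics/{n}c_{tag}.png",cv2.resize(c["image"][v0:v1,u0:u1,::-1],None,fx=2.8,fy=2.8,interpolation=cv2.INTER_CUBIC))
E
python3 look.py p1
```

```text
t 5.35 lane [[-134.     0.2]] z 48.3 xang 6.97 F [ 0.5 -5.9  2.4] w 43.1
top 8 carrier lane xy [-70.1  -0.8] yaw 0.82 maxres 0.7
scene 7 carrier lane xy [-69.  -3.] yaw 0.87 maxres 2.8
```

View pics/topc_p1.png

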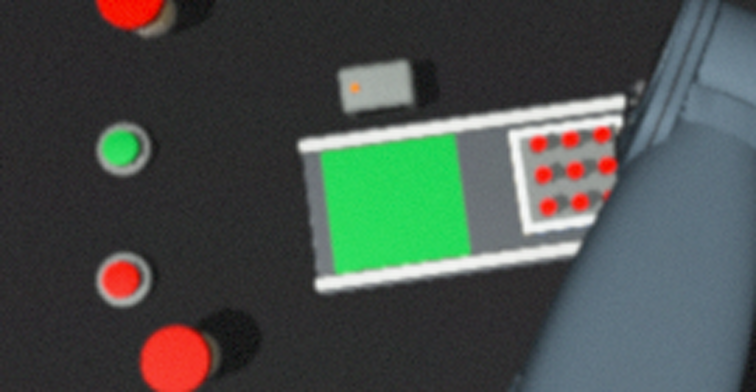

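apply_moves:
  plan:
    - {"grip":0.5,"dx":0,"dy":0,"dz":0.25,"roll":0}
    - {"grip":0.5,"dx":0,"dy":0,"dz":0.5,"roll":0}
    - {"grip":0.5,"dx":0,"dy":0,"dz":0.75,"roll":0}
    - {"grip":0.5,"dx":0,"dy":0,"dz":1.0,"roll":0}
    - {"grip":0.5,"dx":0,"dy":0,"dz":1.25,"roll":0}
    - {"grip":0.5,"dx":0,"dy":0,"dz":1.5,"roll":0}
    - {"grip":0.5,"dx":0,"dy":0,"dz":1.75,"roll":0}
    - {"grip":0.5,"dx":0,"dy":0,"dz":2.0,"roll":0}
    - {"grip":0.5,"dx":0,"dy":0,"dz":2.25,"roll":0}
    - {"grip":0.5,"dx":0,"dy":0,"dz":2.5,"roll":0}

```text
time_s: 6.45
eef_pos: [537.9, -96.5, 48.1]
ee_rot: [-0.705, 0.707, 0.044, -0.042]
ft_force: [1.4, -5.7, 2.3]
grip_width: 42.8
```

```bash
python3 look.py p2
```

```text
t 6.45 lane [[-59.1   0.8]] z 48.1 xang 6.96 F [ 1.4 -5.7  2.3] w 42.8
top 5 carrier lane xy [34.7 -0.1] yaw 0.14 maxres 1.0
scene 6 carrier lane xy [ 5.8 -2.1] yaw -1.13 maxres 2.1
```

View pics/topc_p2.png

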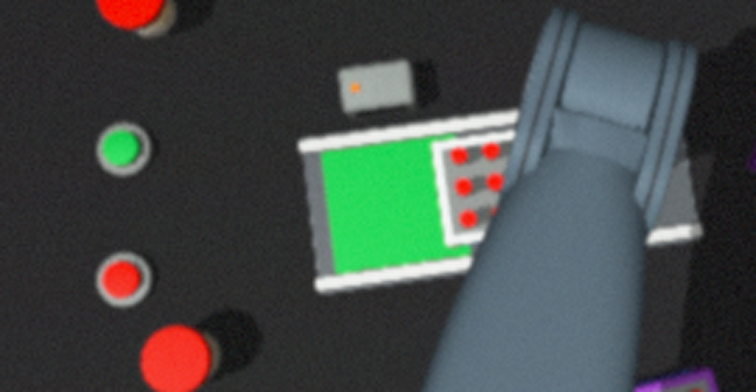

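apply_moves:
  plan:
    - {"grip":0.5,"dx":0,"dy":0,"dz":0.25,"roll":0}
    - {"grip":0.5,"dx":0,"dy":0,"dz":0.5,"roll":0}
    - {"grip":0.5,"dx":0,"dy":0,"dz":0.75,"roll":0}
    - {"grip":0.5,"dx":0,"dy":0,"dz":1.0,"roll":0}
    - {"grip":0.5,"dx":0,"dy":0,"dz":1.25,"roll":0}
    - {"grip":0.5,"dx":0,"dy":0,"dz":1.5,"roll":0}
    - {"grip":0.5,"dx":0,"dy":0,"dz":1.75,"roll":0}
    - {"grip":0.5,"dx":0,"dy":0,"dz":2.0,"roll":0}
    - {"grip":0.5,"dx":0,"dy":0,"dz":2.25,"roll":0}
    - {"grip":0.5,"dx":0,"dy":0,"dz":2.4,"roll":0}

```text
time_s: 7.55
eef_pos: [528.7, -25.0, 47.8]
ee_rot: [-0.705, 0.707, 0.043, -0.043]
ft_force: [0.1, -6.2, 3.4]
grip_width: 43.1
```

```bash
python3 look.py p3
```

```text
t 7.55 lane [[13.   1.5]] z 47.8 xang 6.97 F [ 0.1 -6.2  3.4] w 43.1
top few [[108.45759674 -29.21288683]]
scene 5 carrier lane xy [106.6  -1.1] yaw 1440.41 maxres 0.6
```

View pics/topc_p3.png

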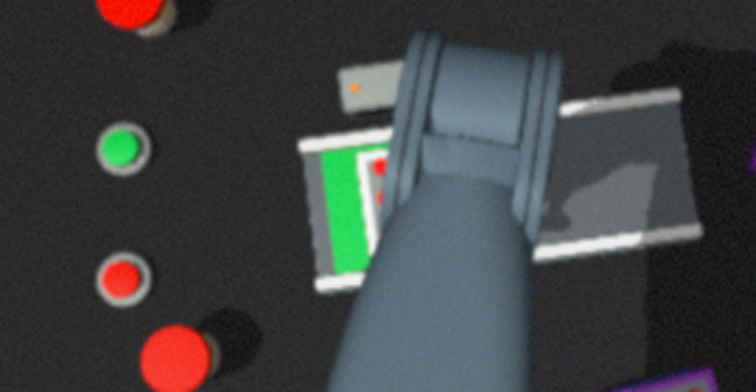

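View pics/scenec_p3.png

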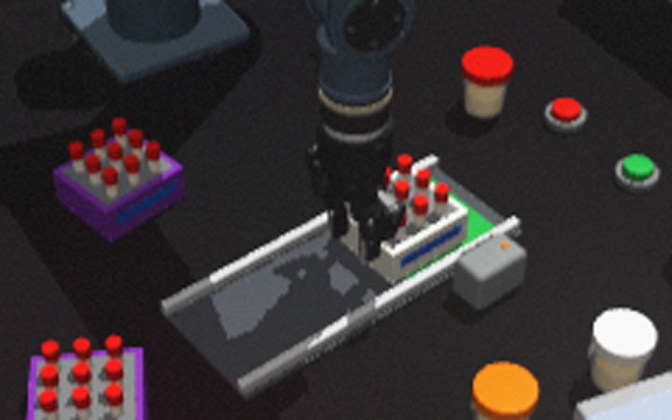

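apply_moves:
  plan:
    - {"grip":0.5,"dx":0,"dy":0,"dz":0.15,"roll":0}
    - {"grip":0.5,"dx":0,"dy":0,"dz":0.3,"roll":0}
    - {"grip":0.5,"dx":0,"dy":0,"dz":0.45,"roll":0}
    - {"grip":0.5,"dx":0,"dy":0,"dz":0.58,"roll":0}
    - {"grip":0.5,"dx":0,"dy":0,"dz":0.69,"roll":0}
    - {"grip":0.5,"dx":0,"dy":0,"dz":0.78,"roll":0}
    - {"grip":0.5,"dx":0,"dy":0,"dz":0.85,"roll":0}
    - {"grip":0.5,"dx":0,"dy":0,"dz":0.9,"roll":0}
    - {"grip":0.5,"dx":0,"dy":0,"dz":0.9,"roll":0}

```text
time_s: 8.55
eef_pos: [525.4, 1.6, 47.7]
ee_rot: [-0.705, 0.707, 0.043, -0.043]
ft_force: [0.9, -7.0, 4.7]
grip_width: 42.6
```

```bash
python3 look.py p4
```

```text
t 8.55 lane [[39.8  1.7]] z 47.7 xang 6.96 F [ 0.9 -7.   4.7] w 42.6
top few []
scene 5 carrier lane xy [102.9  -0.7] yaw -540.22 maxres 1.2
```

View pics/scenec_p4.png

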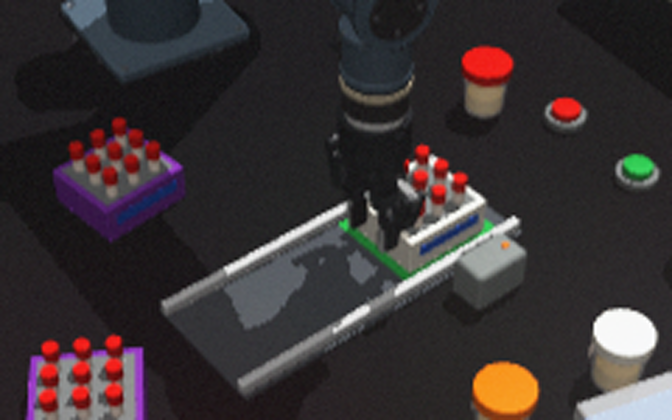

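apply_moves:
  plan:
    - {"grip":0.5,"dx":0,"dy":0,"dz":-0.2,"roll":0}
    - {"grip":0.5,"dx":0,"dy":0,"dz":-0.8,"roll":0}
    - {"grip":0.5,"dx":0,"dy":0,"dz":-1.5,"roll":0}
    - {"grip":0.5,"dx":0,"dy":-0.5,"dz":-2.0,"roll":0}
    - {"grip":0.8,"dx":0,"dy":-1.5,"dz":-2.0,"roll":0}
    - {"grip":1,"dx":0,"dy":-2.5,"dz":-2.0,"roll":0}
    - {"grip":1,"dx":0,"dy":-3.5,"dz":-2.0,"roll":0}
    - {"grip":1,"dx":0,"dy":-4.5,"dz":-2.0,"roll":0}
    - {"grip":1,"dx":0,"dy":-5.2,"dz":-2.0,"roll":0}
    - {"grip":1,"dx":0,"dy":-5.5,"dz":-2.0,"roll":0}

```text
time_s: 9.65
eef_pos: [532.7, -56.1, 213.7]
ee_rot: [0.707, -0.705, -0.044, 0.043]
ft_force: [-0.4, -0.7, 0.2]
grip_width: -0.2
```

```bash
python3 look.py p5
```

```text
t 9.65 lane [[-18.4   1.2]] z 213.7 xang 7.03 F [-0.4 -0.7  0.2] w -0.2
top 6 carrier lane xy [103.4   0.7] yaw 0.18 maxres 0.5
scene 9 carrier lane xy [102.9  -0.9] yaw 630.18 maxres 1.3
```

View pics/topc_p5.png

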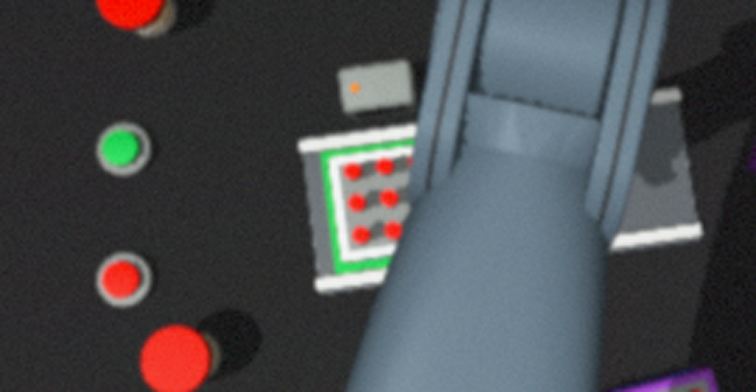

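View pics/scenec_p5.png

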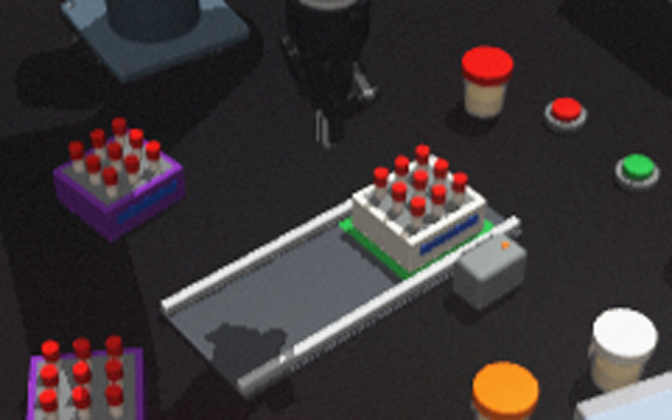

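apply_moves:
  plan:
    - {"grip":1,"dx":0.2,"dy":0,"dz":0.7,"roll":0}
    - {"grip":1,"dx":0.5,"dy":0,"dz":2.0,"roll":0}
    - {"grip":1,"dx":0.9,"dy":0,"dz":3.4,"roll":0}
    - {"grip":1,"dx":1.3,"dy":0,"dz":4.9,"roll":0}
    - {"grip":1,"dx":1.7,"dy":0,"dz":6.4,"roll":0}
    - {"grip":1,"dx":2.1,"dy":0,"dz":7.9,"roll":0}
    - {"grip":1,"dx":2.5,"dy":0,"dz":9.4,"roll":0}
    - {"grip":1,"dx":2.9,"dy":0,"dz":10.9,"roll":0}
    - {"grip":1,"dx":3.1,"dy":0,"dz":12.1,"roll":0}
    - {"grip":1,"dx":3.19,"dy":0,"dz":12.62,"roll":0}

```text
time_s: 10.75
eef_pos: [579.1, 334.1, 208.2]
ee_rot: [0.706, -0.706, -0.042, 0.047]
ft_force: [0.5, -0.4, -0.1]
grip_width: -0.0
```

apply_moves:
  plan:
    - {"grip":1,"dx":0,"dy":0.7,"dz":0,"roll":0}
    - {"grip":1,"dx":0,"dy":1.8,"dz":0,"roll":0}
    - {"grip":1,"dx":0,"dy":2.8,"dz":0,"roll":0}
    - {"grip":1,"dx":0,"dy":3.7,"dz":0,"roll":0}
    - {"grip":1,"dx":0,"dy":4.2,"dz":0,"roll":0}
    - {"grip":1,"dx":0,"dy":4.4,"dz":0,"roll":0}
    - {"grip":1,"dx":0,"dy":4.4,"dz":0,"roll":0}

```text
time_s: 11.45
eef_pos: [580.1, 330.2, 78.5]
ee_rot: [-0.706, 0.706, 0.042, -0.044]
ft_force: [-0.4, -0.1, 0.3]
grip_width: 0.5
```

Run:
```python
from h import *
from bench import camera,get_state
s=get_state();print(s["eef_pos"]);report();R=rot(s["ee_rot"])
for n in("top","scene"):
    c=camera(n);im=c["image"];W=cloud(c);hsv=cv2.cvtColor(im,cv2.COLOR_RGB2HSV);H,S,V=[hsv[...,i].astype(int) for i in range(3)]
    m=(H>45)&(H<75)&(S>120)&(V>80)&(abs(W[...,1]-331)<40)&(abs(W[...,0]-581)<40)
    print(n,m.sum(),np.median(W[m],0) if m.any() else 0)
    cv2.imwrite(f"pics/{n}_b.png",cv2.resize(im[(80 if n=="scene" else 130):230,(340 if n=="scene" else 120):500,::-1],None,fx=1.9 if n!="scene" else 4,fy=1.9 if n!="scene" else 4,interpolation=cv2.INTER_CUBIC))
c=camera("wrist");cv2.imwrite("pics/wrist_b.png",c["image"][:,:,::-1])
c=pickle.load(open("top0.pkl","rb"));print(onplane(c,[172.88,182.33],22))
c=pickle.load(open("scene0.pkl","rb"));print(onplane(c,[427.63,168.72],22))
```

```text
[580.13612328 330.19326338  78.51841736]
t 11.45 lane [[359.8 -91. ]] z 78.5 xang 7.01 F [-0.4 -0.1  0.3] w 0.5
top 101 [576.08991664 324.80134506  21.84374318]
scene 74 [581.55142956 333.36969804  22.75067555]
[[580.41547099 331.21494547  22.        ]]
[[580.08681024 333.49323188  22.        ]]
```

View pics/scene_b.png

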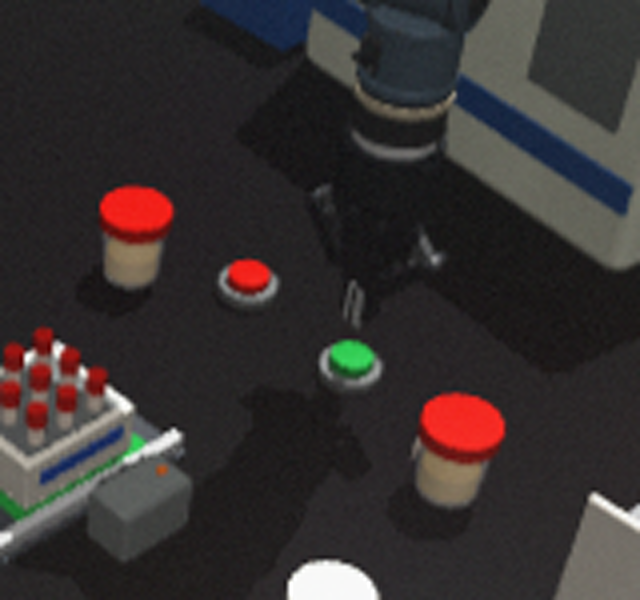

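View pics/wrist_b.png

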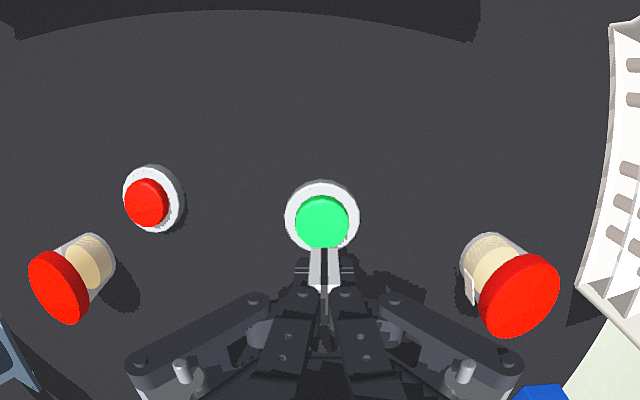

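apply_moves:
  plan:
    - {"grip":1,"dx":0,"dy":0.4,"dz":0.06,"roll":0}
    - {"grip":1,"dx":0,"dy":0.8,"dz":0.06,"roll":0}
    - {"grip":1,"dx":0,"dy":1.05,"dz":0.06,"roll":0}
    - {"grip":1,"dx":0,"dy":1.15,"dz":0.06,"roll":0}
    - {"grip":1,"dx":0,"dy":1.2,"dz":0.06,"roll":0}
    - {"grip":1,"dx":0,"dy":1.24,"dz":0.06,"roll":0}
    - {"grip":1,"dx":0,"dy":1.28,"dz":0.06,"roll":0}
    - {"grip":1,"dx":0,"dy":1.32,"dz":0.06,"roll":0}
    - {"grip":1,"dx":0,"dy":1.32,"dz":0.06,"roll":0}

```text
time_s: 12.5
eef_pos: [581.3, 332.5, 41.1]
ee_rot: [0.706, -0.706, -0.044, 0.043]
ft_force: [0.1, -0.8, 0.6]
grip_width: -0.0
```

apply_moves:
  plan:
    - {"grip":1,"dx":0,"dy":0.04,"dz":0,"roll":0}
    - {"grip":1,"dx":0,"dy":0.08,"dz":0,"roll":0}
    - {"grip":1,"dx":0,"dy":0.12,"dz":0,"roll":0}
    - {"grip":1,"dx":0,"dy":0.12,"dz":0,"roll":0}

```text
time_s: 12.9
eef_pos: [581.3, 332.5, 37.5]
ee_rot: [0.706, -0.706, -0.044, 0.043]
ft_force: [-0.3, -0.4, 3.2]
grip_width: 0.0
```

apply_moves:
  plan:
    - {"grip":1,"dx":0,"dy":0.04,"dz":0,"roll":0}
    - {"grip":1,"dx":0,"dy":0.08,"dz":0,"roll":0}
    - {"grip":1,"dx":0,"dy":0.12,"dz":0,"roll":0}
    - {"grip":1,"dx":0,"dy":0.12,"dz":0,"roll":0}

```text
time_s: 13.3
eef_pos: [581.4, 332.5, 35.1]
ee_rot: [0.706, -0.706, -0.044, 0.043]
ft_force: [-1.9, -1.5, 9.1]
grip_width: -0.2
```

apply_moves:
  plan:
    - {"grip":1,"dx":0,"dy":0.04,"dz":0,"roll":0}
    - {"grip":1,"dx":0,"dy":0.08,"dz":0,"roll":0}
    - {"grip":1,"dx":0,"dy":0.08,"dz":0,"roll":0}

```text
time_s: 13.6
eef_pos: [581.4, 332.5, 34.9]
ee_rot: [0.706, -0.706, -0.044, 0.042]
ft_force: [-4.7, -2.3, 15.9]
grip_width: 0.1
```

Run:
```python
from h import *
from bench import camera
report()
c=camera("wrist");cv2.imwrite("pics/wrist_c.png",cv2.resize(c["image"][130:330,170:470,::-1],None,fx=2.5,fy=2.5))
```

```text
t 13.6 lane [[361.9 -92.5]] z 34.9 xang 7.01 F [-4.7 -2.3 15.9] w 0.1
```

View pics/wrist_c.png

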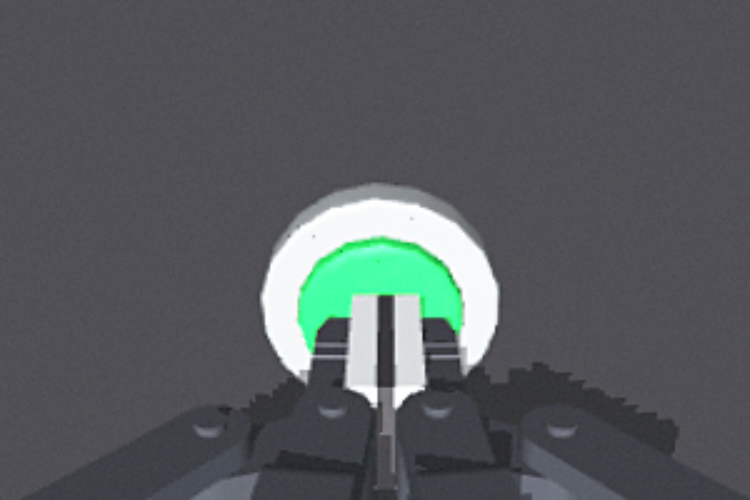

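The force rose from 9 to 16 N over 0.2 mm of movement, with the fingertips on the green cap, so the button is at its stop. I'll release it now.

apply_moves:
  plan:
    - {"grip":1,"dx":0,"dy":-0.2,"dz":0,"roll":0}
    - {"grip":1,"dx":0,"dy":-0.5,"dz":0,"roll":0}
    - {"grip":1,"dx":0,"dy":-1.2,"dz":0,"roll":0}
    - {"grip":1,"dx":0,"dy":-2.2,"dz":0,"roll":0}
    - {"grip":1,"dx":0,"dy":-3.2,"dz":0,"roll":0}
    - {"grip":1,"dx":0,"dy":-4.2,"dz":0,"roll":0}
    - {"grip":1,"dx":0,"dy":-4.8,"dz":0,"roll":0}
    - {"grip":1,"dx":0,"dy":-5.0,"dz":0,"roll":0}
    - {"grip":1,"dx":0,"dy":-5.0,"dz":0,"roll":0}

```text
time_s: 14.55
eef_pos: [581.2, 332.5, 181.2]
ee_rot: [0.706, -0.706, -0.043, 0.043]
ft_force: [-0.0, 0.6, -0.3]
grip_width: -0.0
```

```bash
python3 look.py end
python3 - <<'E'
from h import *
from bench import camera
c=camera("scene");W=cloud(c);hsv=cv2.cvtColor(c["image"],cv2.COLOR_RGB2HSV);H,S,V=[hsv[...,i].astype(int) for i in range(3)]
m=(H>45)&(H<75)&(S>120)&(V>80)&(abs(W[...,1]-331)<40)&(abs(W[...,0]-581)<40);print(m.sum(),np.median(W[m],0))
E
```

```text
t 14.55 lane [[361.9 -92.3]] z 181.2 xang 7.01 F [-0.   0.6 -0.3] w -0.0
top 9 carrier lane xy [103.5   0.7] yaw 180.0 maxres 0.6
scene 9 carrier lane xy [102.6  -1.3] yaw 0.54 maxres 0.9
73 [580.34642123 331.60595987  22.59592519]
```

View pics/top_end.png

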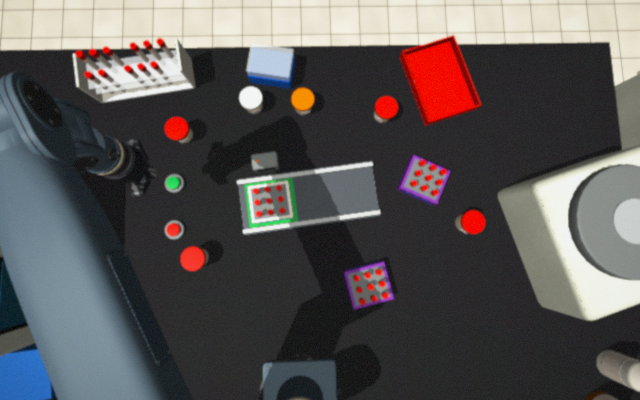

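View pics/scene_end.png

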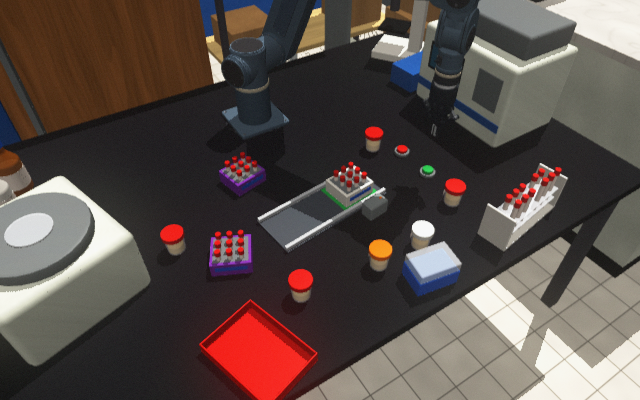

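The carrier stands inside the green bay at top (270,202). The start button at (174,183) is back up at z = 22.6, and everything else is where it was.

```bash
python3 -c "
from bench import close_job
print(close_job())"
```

```text
the job is handed in; nothing more can be done
None
```

The white carrier is in the green bay, the green start button has been pressed fully and released, and I handed the job in at about 14.6 s.

- **Push:** I used the half-open fingers against the carrier's flat end, with the fingertips kept above the rail tops. I backed off before lifting and saw no contact with the rails or tubes.
- **Carrier position:** The last check put its centre at lane x of about 103 (target 105, about ±12 allowed) and y within about 1 mm of the centre line. Yaw was 0–0.5°. It had not moved between backing off and the end. The two cameras disagreed by up to 2 mm on y, and a few fits taken while the arm hid some tubes were off by one tube row, so I read those by hand.
- **Start button:** It went down about 6 mm to a hard stop, with wrist force reaching about 16 N. After I let go, its top measured back at 22.6 mm, the same as before the press.
- **Everything else:** The stop button, the jars and the purple look-alikes show in their original places in the final images. The arm was clear, with about 0 N on the wrist.

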